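# Hold a preserving-jar lid up to the kitchen camera for a seal check

### The job

Take the red jar lid out of the wire drying rack and hold it up in the air for the camera on the stand to check its orange seal: seal side squarely facing the lens, centred on the lens axis (the camera may look downwards, so tilt the lid to match), with the lid's centre about 18 cm in front of the lens. Finish while still holding it there, motionless: do not let go or put it down. Do not touch the camera or its stand, leave the white and blue lids in the rack, and do not disturb the other things on the table.

Things in the scene. Friction and masses are not known exactly. Their poses are not given: they have to be found in the camera images.
- lid_red: the red lid to show: flat rigid disc, 90 mm across, 14 mm thick, 80 to 140 g, standing on edge in any of the rack's three slots. Origin at the disc's centre. Its y axis is the disc's axis: the orange seal (flat ring along the rim, 12 mm wide) is on the +y face, the plain back on -y. z is up in the rack: top edge 45 mm above the origin, to be pinched by its flat faces from straight above
- lid_white: a white lid, otherwise like the red one, in another slot of the rack. Origin at its centre. Leave it there.
- lid_blue: a blue lid, otherwise like the red one, in another slot of the rack. Origin at its centre. Leave it there.
- rack: fixed wire rack, 116 (x) by 216 mm (y), origin on the table under its middle. Slots 62 mm apart along y; lids stand with axes along y, seals to +y, centres 71 mm and tops 116 mm up, on two wires at x = +-25 mm, 30 mm up, between thin uprights near x = +-30 mm that reach 71 mm up (2 to 3 mm play). A lid lifts straight up, free after 50 mm; the space over and beside the lids' tops is open
- camera_stand: foot of the camera stand, a black disc 120 mm across with an upright mast 22 mm thick, fixed to the table. Origin on the table at the mast's axis. The camera looks roughly along the foot's -x. Do not touch.
- camera_head: black camera on the mast, 100 mm wide (y), 40 deep (x), 75 high, round 48 mm lens barrel in front. Origin on the mast's and the lens axis, 0.27 to 0.33 m up. Looks along its own -x, 0.1 to 0.4 rad downwards; y is level; height and tilt vary from time to time but stay put during the job. The lens front is 50 mm from the origin along -x. Do not touch
- lens (a point): centre of the front of the camera's lens; axes as the camera head's (it looks along -x)
- focus (a point): the point where the lid's centre belongs: on the lens axis, 180 mm in front of the lens; 0.18 to 0.31 m above the table; axes as the camera head's (-x is the direction of view, away from the lens)
- tape_roll: roll of green tape lying flat, 100 mm across, 24 mm high, origin under its centre. Bystander.
- tub_pink: lidded food tub, pink, 110 x 80 x 47 mm, origin under its centre. Bystander.
- tub_teal: lidded food tub, teal, 110 x 80 x 47 mm, origin under its centre. Bystander.
- jar: open glass jar standing upright, 88 mm across, 100 mm high, origin under its centre. Bystander.
- spoon: wooden-handled spoon lying flat along its x, under 30 mm high. Bystander.
There are look-alikes about, which are no part of the job. There is more than one size of the lid_red; the job needs the larger. Of the things shaped like the rack, the bare steel one is meant.

How it is judged:
By the outcome, as a careful person would: the job done as asked, in the order asked, and still so for the second after the job is handed in, while the arm keeps its last pose, push and grip.
It also fails if it takes over 32 s, if anything falls off the work surface, if the arm or the gripper's body presses on something with over 40 N, if the wrist force passes 120 N, or if a joint passes its speed limit or range.

### The arm

A 6-joint arm with a two-finger parallel gripper is mounted at the origin on the work surface. World frame = base frame: x ahead of the robot, y to its left, z up, the work surface at z = 0. Lengths are in mm, angles in rad, forces in N, time in s.
With the tool pointing down it reaches from about 400 to 925 mm from the base axis. Payload 12.5 kg.
Tool frame: the origin (TCP) lies at the very end of the fingers, on their centre line; the grasp point (between the pads) lies 19 mm behind it; z points along the fingers, y is the line along which they close (so a half turn about z gives the same grasp; the last joint's range is limited). The gripper opens to 95 mm and grips with 3 to 60 N. Pads are 20 mm wide; open, the fingers measure 119 mm over their backs; the gripper's body (75 mm by 180 mm) begins 59 mm behind the grasp point.
Start: joints at [-1.263, 0.491, 1.559, -0, 1.092, -0.106], TCP at [251.332, -572.26, 191.961] pointing down, gripper open.
Joint ranges: [-3.1, 3.1], [-0.84, 2.19], [0.05, 2.79], [-1.13, 4.28], [0.06, 2.93], [-2.69, 2.69]. Speed limits (rad/s): [2.22, 2.22, 2.79, 3.14, 3.14, 3.14].

### API

Orientations are given as a rotation vector (axis times angle).
In Python, from bench import env gives the robot as it stands.
- The arm moves only by the tool drive_tool, never from a script. Its argument "increments" is text: rows parted by semicolons, each of 7 numbers parted by spaces: the turn, a rotation vector about the tool's x, y, z in degrees, then the shift along the tool's x, y, z in m, then the opening in per cent of the stroke, from 0 (shut) to 100 (fully open). In form: rx ry rz dx dy dz fingers; .... A call has 1 to 5 rows; each row shifts and turns the commanded pose from where the row before left it, along the tool's axes as they then stand; what a row does not reach is not made up. A row lasts 1/12 s, in which the tool goes at most 41.7 mm and 7.16 degrees, less where a joint would pass 70% of its speed; a pose out of reach is approached as far as the arm can. A call with a gripper value outside its range is refused whole. The fingers move at their own pace and stop on an object; "grip_force" is the grip in N (left out, the last holds). Time passes only in rows, so rows that do not move let the fingers close. It gives the time, the measured TCP pose, the force, the opening and the grip force at its end, in the units of the state.
- env.get_obs(): the state, without advancing time (a new reading comes with each control period).
- env.read_camera(name): name is "side" or "top" or "wrist"; returns the picture (480x640x3 uint8, red, green, blue); there is no depth.
- env.camera_params(name): a dict with "fov_y" (degrees; the focal length in pixels is half the picture's height over the tangent of half this angle, whatever the lens; pixels are square), "cx", "cy" (the principal point, pixels), "cam_to_world" (4x4, takes a point from camera to world coordinates). Camera axes: x right, y down, z forward; pixel columns grow to the right and rows downward; lengths in mm; the calibration is good to about 2 mm. A picture is of the moment at which its call begins: read the wrist's pose just before it. camera_params takes no time and is no camera call; for the wrist camera it gives the pose at the moment of the call.
- env.job_done(): hands the job in; it is judged then, once.
The state is a dict: "time": time; "joint_positions": joint angles; "qvel": joint speeds; "effort": joint torques, N m; "tool_pos": TCP position; "eef_rot": TCP orientation; "force": force on the tool from outside, world axes, zero at the start; "wrist_torque": the same for the moment, N m; "finger_gap": finger opening in mm; "gripper_force": force on a finger pad.
Only numpy, scipy, OpenCV 4.12 (cv2) and the standard library are available. Lean on these libraries where they do the work, as an engineer would, in place of code of your own. Each camera call takes 0.05 s, during which the arm holds its last target. There are 200 camera calls.

## Working session

There is one attempt and no reset: what is moved stays moved. The work goes in short steps, Python scripts to look and compute and a tool call to move; the robot and the scene stay as the last step left them, time stands still between calls to the robot, and variables do not carry over. Pictures are saved under pics/ and viewed, at most 10 in all, crops included, and the job is handed in when it is done.

Besides the shell and the picture viewer there is one more tool, called by a JSON object that holds its "fn" and its "kwargs", one argument or row to a line. drive_tool: Moves the arm, as the interface text tells. Its arguments: {"type":"object","properties":{"increments":{"type":"string"},"grip_force":{"type":"number"}},"required":["increments"]}

```bash
mkdir -p pics; python3 - <<'E'
from bench import env
import cv2,numpy as np
for n in("side","top"):
    im=env.read_camera(n);cv2.imwrite(f"pics/{n}0.png",im[:,:,::-1]);p=env.camera_params(n);print(n,p["fov_y"],p["cx"],p["cy"],np.round(p["cam_to_world"],3).tolist())
o=env.get_obs();print(o["time"],o["tool_pos"],o["eef_rot"],o["finger_gap"])
E
```

```text
side 49.479231583154096 324.81682738674164 246.8278275446227 [[-0.694, -0.5, 0.518, -86.876], [-0.72, 0.46, -0.52, 553.499], [0.021, -0.734, -0.679, 906.935], [0.0, 0.0, 0.0, 1.0]]
top 44.232179086259585 326.8444989842114 224.0389798095534 [[-0.017, -0.994, 0.108, 346.293], [-1.0, 0.016, -0.013, 4.19], [0.012, -0.108, -0.994, 1471.959], [0.0, 0.0, 0.0, 1.0]]
0.1 [ 251.2604453  -572.00733153  191.43038251] [-3.07362787e+00 -6.45162407e-01  1.45216900e-04] 95.3996331371378
```

View pics/side0.png

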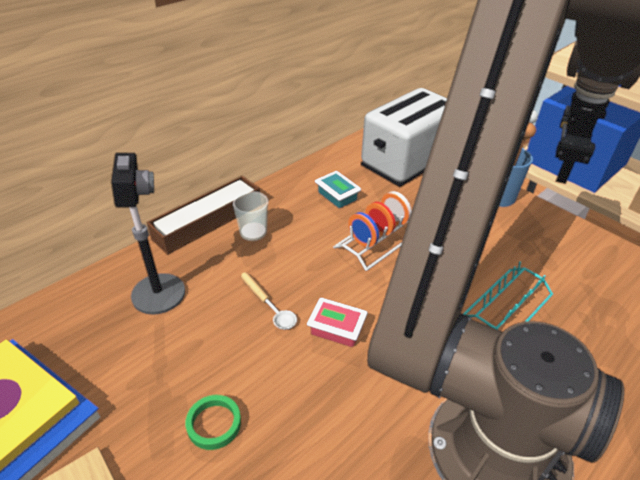

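View pics/top0.png

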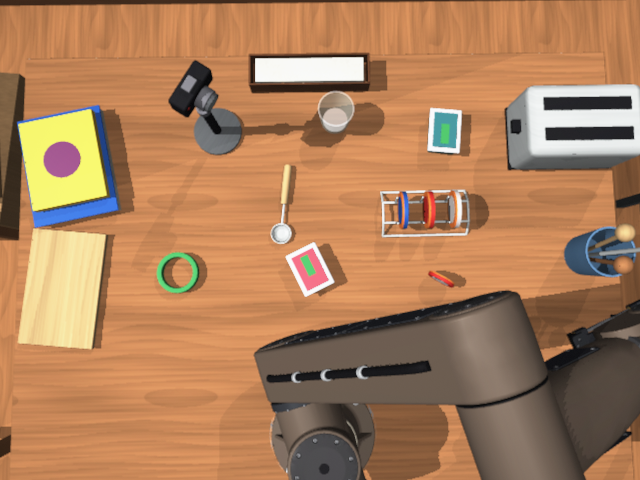

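The side view shows the camera head at about (128,180), with its lens at (150,181). The lids run blue, red, white from left to right, around (380,215). In the top view the red lid is at (430,210), the rack centre at (425,213) and the stand foot at (218,132). The small red lid at (441,279) is a decoy. Next I'll zoom in on the head and rack.

```bash
cat > h.py <<'E'
import numpy as np,cv2
from bench import env
def ray(n,uv,p=None):
    p=p or env.camera_params(n);f=240/np.tan(np.radians(p["fov_y"])/2);T=np.array(p["cam_to_world"])
    d=T[:3,:3]@np.array([(uv[0]-p["cx"])/f,(uv[1]-p["cy"])/f,1]);return T[:3,3],d/np.linalg.norm(d)
def plane(n,uv,z,p=None):
    o,d=ray(n,uv,p);return o+d*(z-o[2])/d[2]
def tri(rs):
    A=np.zeros((3,3));b=np.zeros(3)
    for o,d in rs:
        M=np.eye(3)-np.outer(d,d);A+=M;b+=M@o
    x=np.linalg.solve(A,b);return x,[np.linalg.norm((np.eye(3)-np.outer(d,d))@(x-o)) for o,d in rs]
def proj(n,X,p=None):
    p=p or env.camera_params(n);f=240/np.tan(np.radians(p["fov_y"])/2);c=np.linalg.inv(p["cam_to_world"])@np.append(X,1)
    return c[0]/c[2]*f+p["cx"],c[1]/c[2]*f+p["cy"]
E
python3 - <<'E'
from h import *
s=cv2.imread("pics/side0.png");t=cv2.imread("pics/top0.png")
r=lambda a,k:cv2.resize(a,None,fx=k,fy=k,interpolation=cv2.INTER_CUBIC)
a=r(s[140:215,100:175],5);b=r(t[55:130,160:235],5)   # 375 each
c=r(t[180:245,372:482],3.4);cc=np.zeros((222,750,3),np.uint8);cc[:221,:374]=c[:221,:374]
c2=r(s[185:275,325:425],2.45);cc[:220,376:376+245]=c2[:220,:245]
cv2.imwrite("pics/z.png",np.vstack([np.hstack([a,b]),cc]))
hsv=cv2.cvtColor(t,cv2.COLOR_BGR2HSV)
sub=hsv[180:245,372:482]
m=(((sub[...,0]<5)|(sub[...,0]>174))&(sub[...,1]>170)&(sub[...,2]>90))
ys,xs=np.nonzero(m);print("red",len(xs),xs.min()+372,xs.max()+372,ys.min()+180,ys.max()+180,xs.mean()+372,ys.mean()+180)
print("red top",plane("top",(xs.mean()+372,ys.mean()+180),110))
print("foot",plane("top",(218,132),5),plane("side",(158,294),5))
for uv in((382,191),(466,190),(383,237),(469,236)):print(uv,plane("top",uv,50))
E
```

```text
red 212 424 435 192 227 429.33490566037733 209.42924528301887
red top [ 524.07320826 -253.58531344  110.        ]
foot [744.0142262  256.48832556   5.        ] [746.53694443 256.63375471   5.        ]
(382, 191) [ 579.01125522 -150.85851987   50.        ]
(466, 190) [ 578.39184331 -356.43871876   50.        ]
(383, 237) [ 466.40252716 -150.23584037   50.        ]
(469, 236) [ 465.50289645 -358.943206     50.        ]
```

View pics/z.png

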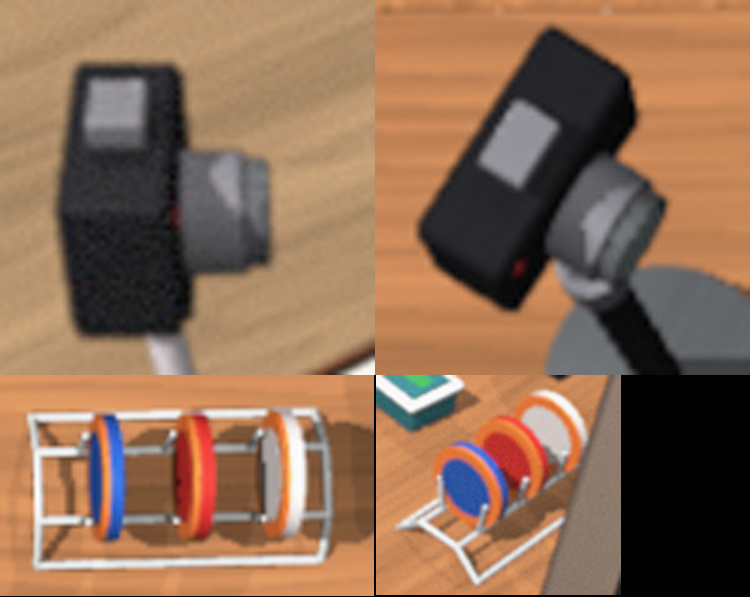

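The crops give matching head corners in both views (top face and lens front). The red lid is in the middle slot, with its seal facing +y, and the rack yaw is about 0. Next I'll triangulate the head.

```bash
python3 - <<'E'
from h import *
S=lambda u,v:(100+u/5-.4,140+v/5-.4);T=lambda u,v:(160+(u-375)/5-.4,55+v/5-.4)
P={}
for k,s,t in(("A",(80,66),(552,28)),("B",(178,66),(632,77)),("C",(188,213),(515,303)),("D",(62,208),(421,227)),("L",(263,210),(642,243)),("Bar",(182,205),(580,195))):
    x,e=tri([ray("side",S(*s)),ray("top",T(*t))]);P[k]=x;print(k,x.round(1),np.round(e,1))
d=lambda a,b:(P[a]-P[b]).round(1)
print("long",d("A","D"),d("B","C"),"short",d("B","A"),d("C","D"))
y=(d("A","D")+d("B","C"));print("yaw of view from long",np.degrees(np.arctan2(y[0],-y[1])))
f=np.array([744.5,256.5]);l=P["L"][:2];print("foot->L",l-f,np.degrees(np.arctan2(*(l-f)[::-1])))
p=env.camera_params("wrist");T=np.array(p["cam_to_world"]);o=env.get_obs()
from scipy.spatial.transform import Rotation as R
Rt=R.from_rotvec(o["eef_rot"]).as_matrix();print(Rt.round(3),"cam in tool",(Rt.T@T[:3,:3]).round(2).tolist(),Rt.T@(T[:3,3]-o["tool_pos"]),p["fov_y"])
E
```

```text
A [793.4 241.8 355.8] [0.4 0.4]
B [775.  211.5 351.5] [0.7 0.7]
C [684.9 256.9 352.2] [1.3 1.3]
D [713.4 291.2 356.2] [0.3 0.3]
L [720.5 214.6 314.2] [1.3 1.3]
Bar [738.9 238.3 318.3] [0.7 0.7]
long [ 80.  -49.4  -0.4] [ 90.1 -45.3  -0.7] short [-18.3 -30.2  -4.3] [-28.5 -34.3  -4. ]
yaw of view from long 60.89394290980336
foot->L [-23.99162514 -41.86766602] -119.8142052268861
[[ 0.916  0.402 -0.   ]
 [ 0.402 -0.916  0.001]
 [ 0.    -0.001 -1.   ]] cam in tool [[-0.0, -0.97, -0.26], [1.0, -0.0, 0.0], [-0.0, -0.26, 0.97]] [  75.05803052    0.75428822 -193.17947635] 58.81613774396829
```

```bash
python3 - <<'E'
from h import *
S=lambda u,v:(100+u/5-.4,140+v/5-.4)
a=np.radians(-119.5);v=np.array([np.cos(a),np.sin(a),0]);y=np.cross([0,0,1],-v)
def dirn(p,q):
    n=np.cross(ray("side",S(*p))[1],ray("side",S(*q))[1]);w=np.cross(n,y);return w/np.linalg.norm(w)
for p,q in(((182,152),(242,152)),((182,270),(242,272)),((182,211),(262,211)),((80,66),(178,66)),((62,208),(190,213)),((80,333),(190,333))):
    w=dirn(p,q);w*=np.sign(w@v);print("axis tilt",np.arcsin(-w[2]).round(3))
for p,q in(((62,208),(79,333)),((188,213),(191,333))):
    w=dirn(p,q);w*=-np.sign(w[2]);print("down->tilt",np.arcsin(-(w@v)).round(3))
# subpixel edges of dark body in side crop
g=cv2.cvtColor(cv2.imread("pics/side0.png"),cv2.COLOR_BGR2GRAY)
for r in range(152,210,3):
    row=g[r,105:162].astype(int);print(r,*row[2:14],"|",*row[30:52])
E
```

```text
axis tilt 0.149
axis tilt 0.209
axis tilt 0.157
axis tilt 0.138
axis tilt 0.208
axis tilt 0.175
down->tilt 0.135
down->tilt 0.192
152 144 147 149 155 155 159 158 153 139 117 110 110 | 146 160 160 154 157 153 151 151 147 148 148 151 151 149 152 153 152 149 146 146 144 141
155 155 156 158 157 156 156 152 116 64 43 50 66 | 43 84 133 145 149 147 147 150 148 152 153 147 147 146 145 146 148 145 147 146 146 145
158 156 151 152 154 154 153 135 92 55 51 83 133 | 21 72 129 149 147 145 145 144 146 149 146 149 150 142 146 144 141 139 140 138 139 139
161 146 145 149 148 151 149 115 71 44 64 107 140 | 25 64 122 151 149 150 146 145 142 142 141 137 139 140 140 138 141 141 134 144 141 142
164 148 146 145 141 144 138 100 53 43 78 138 154 | 15 43 90 124 139 140 139 138 138 138 139 144 142 144 142 144 142 143 151 150 150 154
167 145 143 150 153 150 124 80 46 47 58 90 103 | 12 30 73 122 144 144 148 145 150 147 149 146 147 153 156 154 158 159 158 155 158 156
170 146 146 143 147 139 101 59 48 42 54 50 48 | 42 73 88 100 104 108 109 105 110 116 127 126 127 125 141 148 151 154 156 158 161 161
173 154 153 153 
[... 944 characters left out ...]
143 142 142 143 151 147
197 156 157 157 156 159 145 100 53 33 30 32 22 | 27 19 13 71 126 148 150 146 149 152 153 150 151 146 146 146 144 149 150 153 153 150
200 155 157 158 161 167 158 123 65 28 28 30 36 | 9 14 18 79 134 151 150 149 147 145 146 147 153 152 152 156 153 153 153 152 152 153
203 168 168 169 167 165 163 140 89 41 26 28 37 | 19 32 63 101 135 145 143 146 144 150 152 153 151 152 153 156 153 150 148 142 145 143
206 164 162 158 156 157 152 161 139 99 64 44 39 | 60 99 129 144 144 139 143 143 140 144 146 144 147 144 142 146 151 154 156 152 157 156
209 150 156 159 157 161 158 154 154 151 152 151 154 | 126 113 118 137 146 149 149 150 152 153 155 155 157 157 158 160 159 155 160 158 157 152
```

{"fn": "drive_tool", "kwargs": {
  "increments": "0 0 5.93 0 0 -0.01 52; 0 0 5.93 0 0 -0.01 52; 0 0 5.93 0 0 -0.01 52; 0 0 5.93 0 0 -0.01 52; 0 0 0 0.0246 -0.0289 0 52",
  "grip_force": 30
}}

```text
time: 0.52
tool_pos: [273.7, -546.9, 233.0]
eef_rot: [3.138, -0.017, 0.0]
force: [1.2, -1.4, 0.0]
finger_gap: 67.0
gripper_force: 0.0
```

{"fn": "drive_tool", "kwargs": {
  "increments": "0 0 0 0.0246 -0.0289 0 52; 0 0 0 0.0246 -0.0289 0 52; 0 0 0 0.0246 -0.0289 0 52; 0 0 0 0.0246 -0.0289 0 52; 0 0 0 0.0246 -0.0289 0 52"
}}

```text
time: 0.93
tool_pos: [399.7, -397.3, 231.8]
eef_rot: [-3.141, 0.001, 0.0]
force: [0.9, -0.2, -0.6]
finger_gap: 49.6
gripper_force: 0.0
```

{"fn": "drive_tool", "kwargs": {
  "increments": "0 0 0 0.0246 -0.0289 0 52; 0 0 0 0.0246 -0.0289 0 52; 0 0 0 0.0246 -0.0289 0 52; 0 0 0 0.0246 -0.0289 0 52; 0 0 0 0.0246 -0.0289 0 52"
}}

```text
time: 1.35
tool_pos: [522.8, -252.7, 231.8]
eef_rot: [-3.141, 0.0, 0.001]
force: [0.1, -1.4, 0.2]
finger_gap: 49.6
gripper_force: 0.0
```

```bash
python3 - <<'E'
from h import *
p=env.camera_params("wrist");im=env.read_camera("wrist")[:,:,::-1].copy()
h=cv2.cvtColor(im,cv2.COLOR_BGR2HSV);m=(((h[...,0]<5)|(h[...,0]>174))&(h[...,1]>150)&(h[...,2]>70)).astype(np.uint8)
n,l,s,c=cv2.connectedComponentsWithStats(m)
for i in np.argsort(-s[1:,4])[:3]+1:print(s[i],c[i].round(1),plane("wrist",c[i],110,p))
X=lambda x,y,z:tuple(int(round(k)) for k in proj("wrist",(x,y,z),p))
cv2.circle(im,X(522,-254,116),4,(0,255,0),1);cv2.circle(im,X(522,-192,116),4,(0,255,0),1)
cv2.imwrite("pics/w1.png",im);print(env.get_obs()["tool_pos"])
E
```

```text
[ 317  143   14  107 1235] [323.7 195.3] [ 541.73161102 -263.68280704  110.        ]
[356 374  16   4  36] [363.2 375.2] [ 388.27780459 -298.24091391  110.        ]
[341 332   3   2   3] [342.  332.7] [ 427.97373813 -279.5864201   110.        ]
[ 526.09678514 -248.39115979  231.7414248 ]
```

View pics/w1.png

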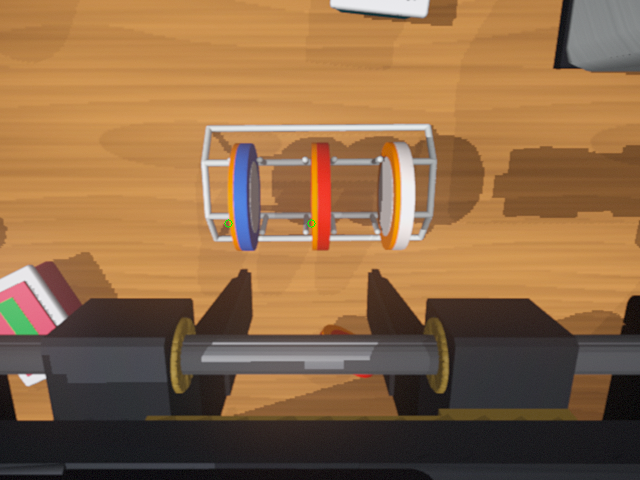

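The wrist view shows the red lid at columns 311–330 and rows 143–250. Blue is at about 244 and white at about 404, and my predicted marker sits about 9 px too far left. The arm was still settling, so I'll measure again at rest, using the bisector of the tangent rays.

```bash
cat > lid.py <<'E'
from h import *
print(env.get_obs()["tool_pos"],env.get_obs()["qvel"].round(3))
p=env.camera_params("wrist");im=env.read_camera("wrist")[:,:,::-1].copy()
h=cv2.cvtColor(im,cv2.COLOR_BGR2HSV);m=(((h[...,0]<17)|(h[...,0]>174))&(h[...,1]>200)&(h[...,2]>120)).astype(np.uint8)
m[:, :295]=0;m[:,345:]=0;m[262:]=0
n,l,s,c=cv2.connectedComponentsWithStats(m)
i=np.argmax(s[1:,4])+1;print(s[i],c[i].round(1))
u,v,w,hh=s[i,:4];uc=u+w/2-.5
d=ray("wrist",(uc,v-.5),p)[1]+ray("wrist",(uc,v+hh-.5),p)[1];o=ray("wrist",(0,0),p)[0]
print("centre",o+d*(71-o[2])/d[2])
E
python3 lid.py
```

```text
[ 526.09678514 -248.39115979  231.7414248 ] [-0.081 -0.009  0.025 -0.009 -0.012 -0.138]
[ 317  147   20  107 1442] [328.4 197.5]
centre [ 533.83403502 -262.855052     71.        ]
```

```bash
python3 lid.py; python3 lid.py
```

```text
[ 524.39657744 -250.60508991  231.60216509] [-0.077 -0.01   0.022 -0.023 -0.004 -0.075]
[ 314  145   20  107 1338] [325.3 195.7]
centre [ 533.73426215 -262.63265949   71.        ]
[ 523.07567939 -252.3349861   231.49286289] [-0.056 -0.007  0.01  -0.009 -0.005 -0.025]
[ 312  144   19  106 1290] [323.  196.8]
centre [ 533.60562767 -262.33637776   71.        ]
```

{"fn": "drive_tool", "kwargs": {
  "increments": "0 0 0 0.0055 0.0038 0.02 52; 0 0 0 0.0055 0.0038 0.03 52; 0 0 0 0 0 0.03 52; 0 0 0 0 0 0.03 52; 0 0 0 0 0 0 52"
}}

```text
time: 1.97
tool_pos: [529.9, -261.9, 116.9]
eef_rot: [-3.137, 0.003, 0.011]
force: [-1.2, 0.3, -0.3]
finger_gap: 49.5
gripper_force: 0.0
```

```bash
python3 - <<'E'
from h import *
p=env.camera_params("wrist");im=env.read_camera("wrist")[:,:,::-1].copy()
cv2.imwrite("pics/w2.png",im);o=env.get_obs();print(o["tool_pos"],o["eef_rot"],o["force"],o["time"])
E
```

```text
[ 531.15067315 -262.47385459  119.88224411] [-3.13891852e+00  2.83038005e-03  7.07074222e-03] [ 0.50600555 -0.33128139 -0.16867331] 2.0167
```

View pics/w2.png

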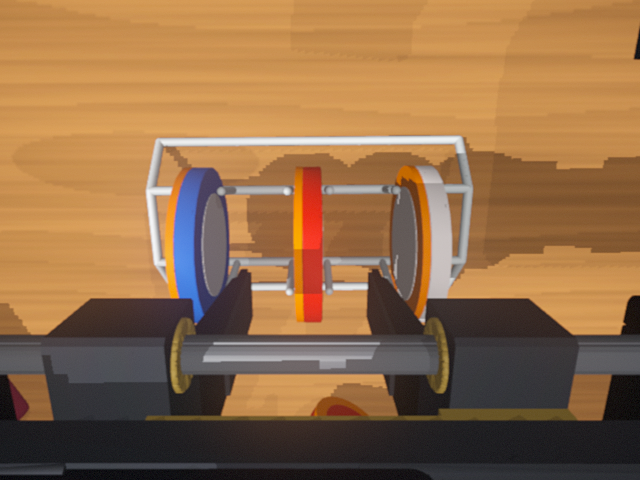

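The red lid is at column 308, midway between the fingertips (250 and 368). Next I descend and close.

{"fn": "drive_tool", "kwargs": {
  "increments": "0 0 0 0 0 0.02 52; 0 0 0 0 0 0.019 52; 0 0 0 0 0 0 52; 0 0 0 0 0 0 10; 0 0 0 0 0 0 5",
  "grip_force": 30
}}

```text
time: 2.43
tool_pos: [533.6, -262.9, 85.0]
eef_rot: [3.14, -0.001, 0.003]
force: [1.3, 0.4, -0.4]
finger_gap: 41.0
gripper_force: 0.0
```

{"fn": "drive_tool", "kwargs": {
  "increments": "0 0 0 0 0 0 0; 0 0 0 0 0 0 0; 0 0 0 0 0 0 0; 0 0 0 0 0 0 0; 0 0 0 0 0 0 0"
}}

```text
time: 2.85
tool_pos: [533.2, -262.1, 83.4]
eef_rot: [3.141, -0.0, 0.001]
force: [0.1, 0.9, 3.1]
finger_gap: 13.7
gripper_force: 30.0
```

{"fn": "drive_tool", "kwargs": {
  "increments": "0 0 0 0 0 -0.02 0; 0 0 0 0 0 -0.03 0; 0 0 0 0 0 -0.04 0; 0 0 0 0 0 -0.04 0; 0 0 0 0 0 -0.04 0"
}}

```text
time: 3.27
tool_pos: [532.6, -261.7, 254.6]
eef_rot: [-3.141, 0.0, 0.001]
force: [0.4, -0.1, -1.6]
finger_gap: 13.7
gripper_force: 30.0
```

{"fn": "drive_tool", "kwargs": {
  "increments": "0 0 0 0 0 -0.04 0; 0 0 0 0.0123 -0.03 0 0; 0 0 0 0.0123 -0.0386 0 0; 0 0 0 0.0123 -0.0386 0 0; 0 0 0 0.0123 -0.0386 0 0"
}}

```text
time: 3.68
tool_pos: [582.2, -114.7, 293.0]
eef_rot: [-3.142, 0.002, 0.0]
force: [1.1, -0.3, -1.0]
finger_gap: 13.7
gripper_force: 30.0
```

{"fn": "drive_tool", "kwargs": {
  "increments": "0 0 0 0.0123 -0.0386 0 0; 0 0 0 0.0123 -0.0386 0 0; 0 0 0 0.0123 -0.0386 0 0; 0 0 0 0.0123 -0.0386 0 0; 0 0 0 0 -0.02 0 0"
}}

```text
time: 4.1
tool_pos: [632.4, 62.2, 292.3]
eef_rot: [-3.141, -0.003, 0.001]
force: [0.1, 0.6, -1.0]
finger_gap: 13.4
gripper_force: 30.0
```

{"fn": "drive_tool", "kwargs": {
  "increments": "0 0 5.9 0 0 0 0; 0 0 5.9 0 0 0 0; 0 0 5.9 0 0 0 0; 0 0 5.9 0 0 0 0; 0 0 5.9 0 0 0 0"
}}

```text
time: 4.52
tool_pos: [631.2, 58.4, 292.6]
eef_rot: [3.036, -0.807, -0.001]
force: [-0.8, -0.2, -1.6]
finger_gap: 13.8
gripper_force: 30.0
```

{"fn": "drive_tool", "kwargs": {
  "increments": "4.85 0 0 0 0 0 0; 4.85 0 0 0 0 0 0; 0 0 0 0 0 0 0; 0 0 0 0 0 0 0; 0 0 0 0 0 0 0"
}}

```text
time: 4.93
tool_pos: [631.4, 58.0, 292.9]
eef_rot: [-2.881, 0.759, -0.064]
force: [-0.6, 0.6, -0.7]
finger_gap: 13.7
gripper_force: 30.0
```

{"fn": "drive_tool", "kwargs": {
  "increments": "0 0 0 0 0 0 0; 0 0 0 0 0 0 0; 0 0 0 0 0 0 0; 0 0 0 0 0 0 0; 0 0 0 0 0 0 0"
}}

```text
time: 5.35
tool_pos: [631.5, 58.4, 292.8]
eef_rot: [-2.879, 0.758, -0.064]
force: [0.3, 0.6, -1.7]
finger_gap: 13.9
gripper_force: 30.0
```

```bash
python3 - <<'E'
from h import *
from scipy.spatial.transform import Rotation as R
o=env.get_obs();print(o["tool_pos"],R.from_rotvec(o["eef_rot"]).as_matrix().round(3).tolist(),o["time"],o["joint_positions"].round(2),o["finger_gap"])
F=np.array([633,59.6,281.5]);k=lambda a:cv2.resize(a,None,fx=4,fy=4,interpolation=cv2.INTER_CUBIC)
out=[]
for n in("side","top"):
    im=env.read_camera(n)[:,:,::-1].copy();cv2.imwrite(f"pics/{n}1.png",im)
    u,v=map(int,proj(n,F));print(n,u,v)
s=cv2.imread("pics/side1.png");t=cv2.imread("pics/top1.png")
cv2.imwrite("pics/z2.png",np.vstack([k(s[130:230,100:300]),cv2.resize(t[40:240,150:350],(400,400))[:200].repeat(1,0) if 0 else cv2.resize(t[50:125,160:360],(800,200)) if 0 else cv2.resize(t[60:260,150:490],(340,200))[:, :].copy() if 0 else np.hstack([cv2.resize(t[50:150,160:360],(400,200)),cv2.resize(t[150:250,260:460],(400,200))])]))
E
```

```text
[631.47548934  58.38099346 292.83811288] [[0.87, -0.485, 0.083], [-0.492, -0.858, 0.146], [-0.0, -0.168, -0.986]] 5.35 [-0.08  0.39  1.47  0.16  1.22  1.95] 13.938770393023935
side 247 183
top 290 148
```

View pics/z2.png

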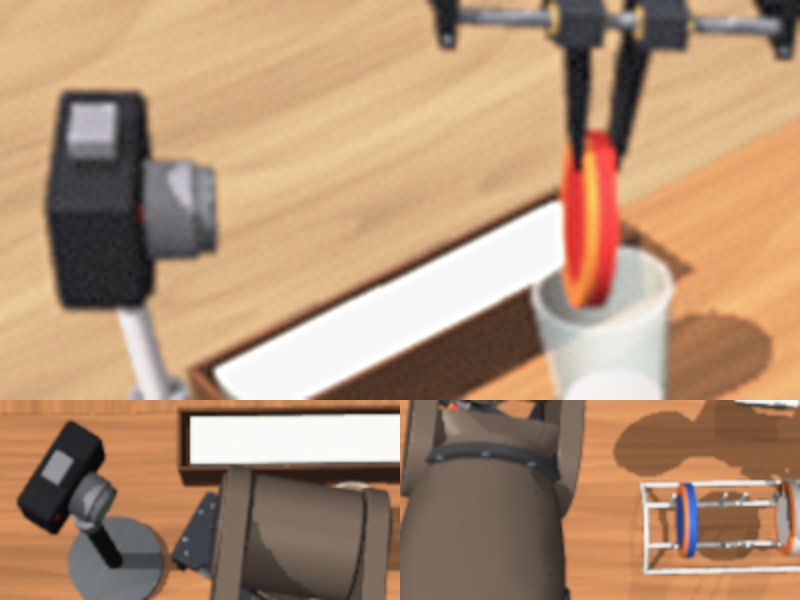

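The side view shows the lid at about (247,184), facing the lens and close to target, with white and blue still in the rack. Tilt is the least certain value (0.14–0.2). I'll back off, tilt the hand and look at the head from close by.

{"fn": "drive_tool", "kwargs": {
  "increments": "0 0 0 -0.02 0.03 0 0; 0 0 0 -0.025 0.03 0 0; 0 0 0 -0.025 0.02 0 0; 0 0 0 -0.03 0 0 0; 6 0 0 0 0 0 0"
}}

```text
time: 5.87
tool_pos: [502.4, 41.6, 280.2]
eef_rot: [-2.782, 0.729, -0.1]
force: [0.1, 1.0, -0.6]
finger_gap: 14.0
gripper_force: 30.0
```

{"fn": "drive_tool", "kwargs": {
  "increments": "7 0 0 0 0 0 0; 7 0 0 0 0 0 0; 7 0 0 0 0 0 0; 7 0 0 0 0 0 0; 7 0 0 0 0 0 0"
}}

```text
time: 6.28
tool_pos: [506.1, 38.1, 280.7]
eef_rot: [-2.192, 0.577, -0.282]
force: [0.2, 0.4, -2.4]
finger_gap: 13.8
gripper_force: 30.0
```

{"fn": "drive_tool", "kwargs": {
  "increments": "0 0 0 0 0 0 0; 0 0 0 0 0 0 0; 0 0 0 0 0 0 0; 0 0 0 0 0 0 0; 0 0 0 0 0 0 0"
}}

```text
time: 6.7
tool_pos: [505.8, 39.4, 280.0]
eef_rot: [-2.199, 0.576, -0.275]
force: [-1.3, -0.2, -0.9]
finger_gap: 13.8
gripper_force: 30.0
```

```bash
python3 - <<'E'
from h import *
import json
p=env.camera_params("wrist");im=env.read_camera("wrist")[:,:,::-1].copy();cv2.imwrite("pics/w3.png",im)
json.dump({k:np.array(v).tolist() for k,v in p.items()},open("w3.json","w"))
print(proj("wrist",(720,214,312),p),np.round(p["cam_to_world"],2).tolist(),env.get_obs()["qvel"].round(3))
E
```

```text
(np.float64(82.67529410533677), np.float64(84.95798991625708)) [[-0.31, -0.94, 0.14, 498.18], [-0.55, 0.3, 0.78, -126.44], [-0.77, 0.16, -0.61, 402.92], [0.0, 0.0, 0.0, 1.0]] [-0.004  0.004  0.005  0.007  0.003 -0.008]
```

View pics/w3.png

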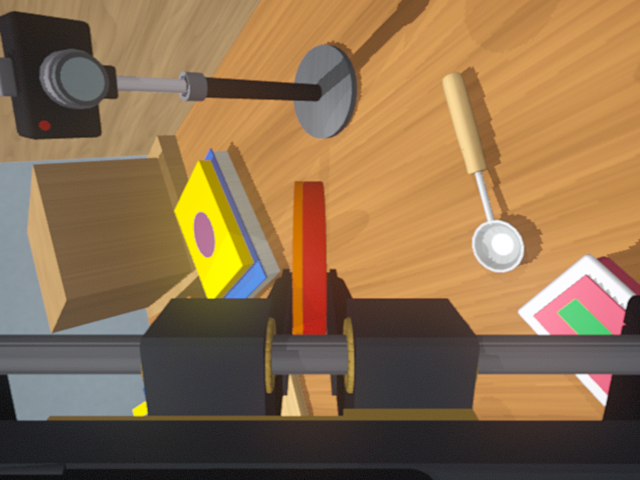

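The wrist view shows the lens front at about (82,79), where I predicted (83,85), and the head spans (0–102, 12–138). I'll zoom in for its corners and circles.

```bash
python3 -c "
import cv2
a=cv2.imread('pics/w3.png')[0:150,0:150]
a=cv2.convertScaleAbs(a,alpha=1.6,beta=10)
cv2.imwrite('pics/z3.png',cv2.resize(a,None,fx=4,fy=4,interpolation=cv2.INTER_CUBIC))"
```

```text
(no output)
```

View pics/z3.png

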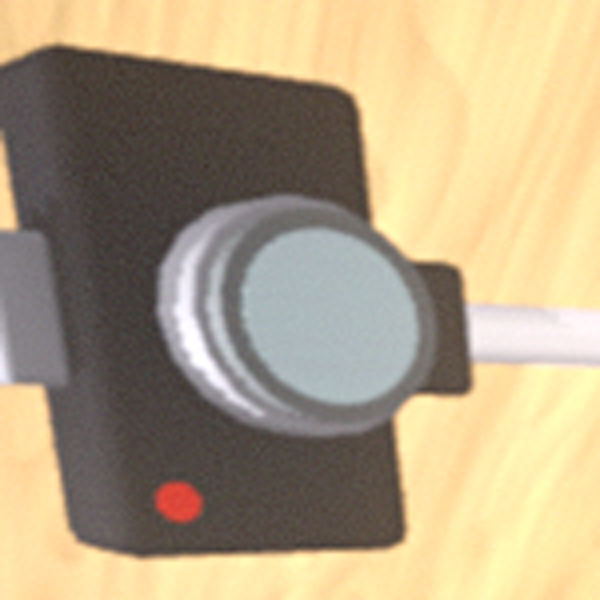

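```bash
python3 - <<'E'
from h import *
import json
from scipy.optimize import brentq
p=json.load(open("w3.json"));S=lambda u,v:(100+u/5-.4,140+v/5-.4);T=lambda u,v:(160+(u-375)/5-.4,55+v/5-.4);W=lambda u,v:((u+.5)/4-.5,(v+.5)/4-.5)
rw=ray("wrist",W(331,315),p)
for rs in([rw,ray("side",S(263,211))],[rw,ray("side",S(263,211)),ray("top",T(642,243))]):
    L,e=tri(rs);print("L",L.round(1),np.round(e,1))
for yawd in(-119.5,):
  a=np.radians(yawd)
  hx=lambda t:-np.array([np.cos(t)*np.cos(a),np.cos(t)*np.sin(a),-np.sin(t)])
  hy=np.array([np.sin(a),-np.cos(a),0])
  hz=lambda t:np.cross(hx(t),hy)
  hz0=hz(.1);print("hz",hz0.round(2),"hy",hy.round(2))
  for nm,px,s in(("bottom",(378,315),-37.5),("top",(85,300),37.5)):
    for t in(.1,.15,.2,.25):
      q=proj("wrist",L+30*hx(t)+s*hz(t),p);print(nm,t,np.round([(q[0]+.5)*4-.5,(q[1]+.5)*4-.5],1))
  for t in(.1,.15,.2,.25):
      q=proj("wrist",L+25*hx(t)-np.zeros(3),p);print("base",t,np.round([(q[0]+.5)*4-.5,(q[1]+.5)*4-.5],1))
# foot via this view
print("foot",plane("wrist",(328,91),5,p))
# yaw check: front-bottom edge corners on plane z through L-ish
E1,E2=[plane("wrist",W(*c),L[2]-32,p) for c in((362,150),(398,500))];d=E2-E1;print("edge yaw->view",np.degrees(np.arctan2(d[1],d[0])),d)
E
```

```text
L [726.  213.8 310.9] [0.1 0.1]
L [723.4 213.8 311.2] [2.1 1.3 2.8]
hz [-0.05 -0.09  1.  ] hy [-0.87  0.49  0.  ]
bottom 0.1 [459.5 342.8]
bottom 0.15 [449.7 342.9]
bottom 0.2 [439.6 342.9]
bottom 0.25 [429.2 342.8]
top 0.1 [ 84.6 323.2]
top 0.15 [ 78.5 322.2]
top 0.2 [ 73.  321.2]
top 0.25 [ 68.2 320.3]
base 0.1 [292.5 332.5]
base 0.15 [286.3 332.1]
base 0.2 [280.1 331.8]
base 0.25 [274.1 331.4]
foot [747.0834287  244.37958231   5.        ]
edge yaw->view 146.13324986375346 [-70.6859072   47.43943858   0.        ]
```

```bash
python3 - <<'E'
from h import *
import json
p=json.load(open("w3.json"));t=cv2.imread("pics/top0.png");s=cv2.imread("pics/side0.png");w=cv2.imread("pics/w3.png")
# foot dark disc by mask in top/side/wrist: ellipse fit on hull
def fit(im,x0,x1,y0,y1,nm):
    h=cv2.cvtColor(im,cv2.COLOR_BGR2HSV)[y0:y1,x0:x1]
    m=((h[...,1]<70)&(h[...,2]<140)).astype(np.uint8)
    m=cv2.morphologyEx(m,cv2.MORPH_OPEN,np.ones((9,9)))
    c=max(cv2.findContours(m,0,1)[0],key=cv2.contourArea);e=cv2.fitEllipse(cv2.convexHull(c));r=(e[0][0]+x0,e[0][1]+y0);print(nm,np.round(r,1),np.round(e[1],1));return r
for nm,im,b,q in(("top",t,(188,250,98,162),None),("side",s,(120,195,265,320),None),("wrist",w,(285,365,35,145),p)):
    r=fit(im,*b,nm);print(plane(nm,r,8,q).round(1))
print("foot->wrist",proj("wrist",(745,256.5,8),p))
print("spoon bowl top",plane("top",(281,233),8),"wrist",plane("wrist",(498,246),8,p),"side",plane("side",(285,320),8))
E
```

```text
top [217.2 130.6] [46.3 47.6]
[746.8 258.    8. ]
side [157.7 293.4] [38.5 54.8]
[745.9 257.1   8. ]
wrist [327.8  76.3] [55.8 66.5]
[761.5 233.2   8. ]
foot->wrist (np.float64(321.54896421274066), np.float64(97.2954436121164))
spoon bowl top [483.98472309  98.89302764   8.        ] wrist [486.8416226   98.54340393   8.        ] side [487.77496161  94.58603267   8.        ]
```

```bash
python3 - <<'E'
from h import *
import json
p=json.load(open("w3.json"))
rw=ray("wrist",((331.5)/4-.5,(315.5)/4-.5),p)
L0=np.array([721,214.5,314]);L=rw[0]+rw[1]*((L0-rw[0])@rw[1]);print(L)
a=np.radians(-119.5)
for t in(.1,.15,.2,.25,.3):
    hx=-np.array([np.cos(t)*np.cos(a),np.cos(t)*np.sin(a),-np.sin(t)]);hy=np.array([np.sin(a),-np.cos(a),0]);hz=np.cross(hx,hy)
    th=np.linspace(0,6.283,200)
    C=lambda s,r:np.array([proj("wrist",L+s*hx+r*(np.cos(k)*hy+np.sin(k)*hz),p) for k in th])*4+1.5
    b=C(30,24);print(t,"base ext x",b[:,0].min().round(0),b[:,0].max().round(0),"y",b[:,1].min().round(0),b[:,1].max().round(0))
    for s,z in((30,-37.5),(30,37.5),(70,37.5)):
        print("   ",s,z,(np.array(proj("wrist",L+s*hx+z*hz,p))*4+1.5).round(0))
E
```

```text
[724.50519175 211.49739762 311.57640641]
0.1 base ext x 156.0 399.0 y 204.0 438.0
    30 -37.5 [459. 333.]
    30 37.5 [ 82. 312.]
    70 37.5 [ 37. 323.]
0.15 base ext x 150.0 390.0 y 203.0 438.0
    30 -37.5 [449. 333.]
    30 37.5 [ 76. 311.]
    70 37.5 [ 20. 322.]
0.2 base ext x 144.0 381.0 y 202.0 438.0
    30 -37.5 [439. 333.]
    30 37.5 [ 70. 310.]
    70 37.5 [  3. 320.]
0.25 base ext x 138.0 372.0 y 201.0 438.0
    30 -37.5 [428. 333.]
    30 37.5 [ 65. 309.]
    70 37.5 [-13. 319.]
0.3 base ext x 133.0 363.0 y 200.0 438.0
    30 -37.5 [418. 333.]
    30 37.5 [ 61. 308.]
    70 37.5 [-28. 317.]
```

The independent estimates agree on a tilt of about 0.165 and the lens at about (721,214,314). That puts the focus at about (634,60,284). I'll return there with a small correction.

{"fn": "drive_tool", "kwargs": {
  "increments": "-7 0 0 0 0 0 0; -7 0 0 0 0 0 0; -7 0 0 0 0 0 0; -7 0 0 0 0 0 0; -7 0 0 0 0 0 0"
}}

```text
time: 7.17
tool_pos: [506.3, 38.8, 281.3]
eef_rot: [-2.786, 0.734, -0.107]
force: [-0.2, 0.4, -1.3]
finger_gap: 13.7
gripper_force: 30.0
```

{"fn": "drive_tool", "kwargs": {
  "increments": "-6 0 0 0 0 0 0; 0 0 0 0.03 0 0 0; 0 0 0 0.025 -0.02 0 0; 0 0 0 0.025 -0.03 0 0; 0 0 0 0.0215 -0.03 -0.003 0"
}}

```text
time: 7.58
tool_pos: [634.0, 58.0, 296.2]
eef_rot: [-2.88, 0.759, -0.065]
force: [0.8, 0.3, -0.0]
finger_gap: 14.1
gripper_force: 30.0
```

{"fn": "drive_tool", "kwargs": {
  "increments": "0 0 0 0 0 0 0; 0 0 0 0 0 0 0; 0 0 0 0 0 0 0; 0 0 0 0 0 0 0; 0 0 0 0 0 0 0"
}}

```text
time: 8.0
tool_pos: [631.8, 56.8, 296.2]
eef_rot: [-2.879, 0.759, -0.065]
force: [-0.6, -0.3, -1.2]
finger_gap: 13.4
gripper_force: 30.0
```

```bash
python3 - <<'E'
from h import *
from scipy.spatial.transform import Rotation as R
o=env.get_obs();M=R.from_rotvec(o["eef_rot"]).as_matrix();print(o["tool_pos"],(-M[:,1]).round(3),"lid centre",o["tool_pos"]+12*M[:,2],"time",o["time"],o["finger_gap"],abs(o["qvel"]).max())
im=env.read_camera("side")[:,:,::-1].copy()
cr=im[145:230,200:300];h=cv2.cvtColor(cr,cv2.COLOR_BGR2HSV);m=(((h[...,0]<16)|(h[...,0]>174))&(h[...,1]>190)).astype(np.uint8)
n,l,s,c=cv2.connectedComponentsWithStats(m);i=np.argmax(s[1:,4])+1;print(s[i,:4]+[200,145,0,0],c[i]+[200,145])
n_=-M[:,1];C=o["tool_pos"]+12*M[:,2];Q=[proj("side",C+sg*7*n_+45*(np.cos(k)*M[:,0]+np.sin(k)*M[:,2])) for k in np.linspace(0,6.28,100) for sg in(1,-1)]
print("predicted ext",np.min(Q,0),np.max(Q,0))
t=env.read_camera("top")[:,:,::-1]
cv2.imwrite("pics/z4.png",np.vstack([cv2.resize(im[130:230,100:300],None,fx=3,fy=3,interpolation=2),cv2.resize(t[150:250,260:460],None,fx=3,fy=3)[:280]]))
E
```

```text
[631.75258693  56.7764565  296.24985866] [0.486 0.858 0.168] lid centre [632.75184527  58.53272337 284.4212066 ] time 8.0 13.415628370863297 0.00433141302611141
[240 168   7  31] [243.4787234  183.26595745]
predicted ext [240.47134069 159.51070231] [254.9400333  204.49580155]
```

View pics/z4.png

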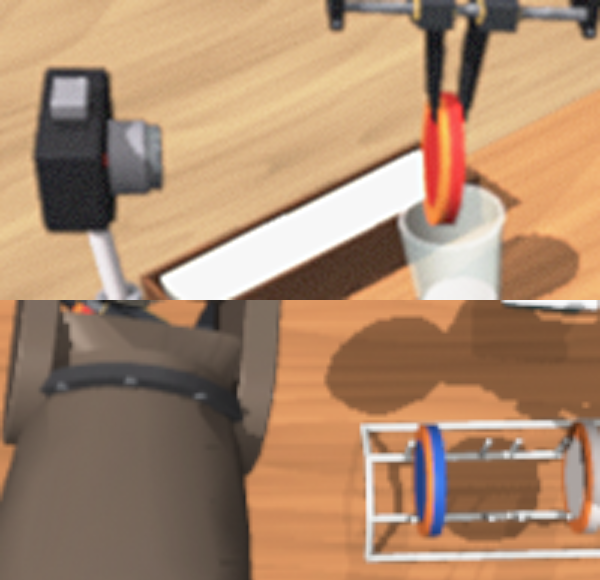

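The lid appears at columns 240–255 and rows 161–205, as predicted. It is still and within about 2 mm of the target, and the other lids are in place. Handing in.

```bash
python3 -c "
from bench import env
print(env.job_done())"
```

```text
the job is handed in; nothing more can be done
None
```

I handed the job in with the red lid held still, seal facing the lens and about 18 cm in front of it, with the white and blue lids still in the rack. By my estimates the lid's centre is within about 2 mm of where I put the focus; the focus itself is good to a few mm and the camera's tilt to about 3°. No verdict came back.

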